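# Feel out the release notch of a socket case

### The job

Unlatch the low grey socket case whose front edge is a plain steel bar: starting with a fingertip on the top of the bar's left end block, find the one notch along the bar by touch or sight, and press the catch plate in the notch fully down so that the lid springs ajar; then take the hand away. Do not pry or push the lid itself, pick nothing up, and leave the things lying around where they are.

Things in the scene. Friction and masses are not known exactly. Their poses are not given: they have to be found in the camera images.
- case: Flat grey sheet-metal socket case screwed to the bench (cannot move), 190 deep (x) x 264 wide (y) x 60 mm high. Origin: centre of its underside; x points away from the robot to the hinge, y to its left end, z up. Its front edge is a flat steel bar, x -95 to -51 mm, y -132 to +132 mm, top at z = 60 mm. Two 4 mm high screwed feet stand out 15 mm at the sides.
- left_block (a point): Centre of the top of the bar's left end block, a fixed steel block 44 (x) x 32 (y) mm: case x -73, y +116, z 60 mm. Between it and the like block at the right end lie four 50 mm sections of the bar, centred at case y = +75, +25, -25, -75 mm. Three are level with the blocks; the fourth, any of them (not told), is the notch.
- catch (a joint): Travel (m) of the steel catch plate, straight down: 0 = up (start), 0.008 = fully down. It is the floor of the notch, 47 (y) x 35 (x) mm, its top 10 mm below the bar's top at the start. The notch is 50 mm long, open above and in front (case x -95 to -58 mm), with a 7 mm wall behind. It resists with 5 to 8 N and stays where it is left; a linkage raises the lid with it.
- lid: Grey sheet-metal lid, 144 x 264 x 6 mm, behind the front bar. Origin: on its hinge line at the case's far upper edge (case x = +95 mm, z = 55 mm); x, y as the case's when shut; its z axis tilts from the vertical as it opens. Shut its top is at 58 mm above the bench; the catch fully down tilts it 0.18 rad (its front rim rises 26 mm).
- tape_measure: yellow tape measure, 66 x 89 x 39 mm, lying in front of the case; bystander. Origin: centre of its underside
- bolt_1: steel hex bolt with nut, 66 x 19 x 20 mm, lying in front of the case; bystander. Origin: centre of its underside
- plug_a: spark plug, 73 x 21 x 21 mm, lying in front of the case; bystander. Origin: centre of its underside
- cold_chisel: flat steel chisel, 177 x 26 x 17 mm, lying to the right of the case; bystander. Origin: centre of its underside
- bearing: ball bearing, 52 mm across, 14 mm high, lying behind and left of the case; bystander. Origin: centre of its underside
- wood_block: pine packing block, 113 x 56 x 43 mm, behind the case; bystander. Origin: centre of its underside
Things that resemble listed ones, but are neither listed nor needed, are in the scene too. What is shaped like the part that bears catch but blue is not meant.

How it is judged (in metres and radians):
On the way, in this order (a step that is already met when the one before it is completed fails the run):
1. a fingertip touches the top of the left end block of the front bar (contact force between the fingers and case above 0.3 N and y of the grasp point in the frame of case above 0.08 m and x of the grasp point in the frame of case below -0.04 m and z of the grasp point in the frame of case above 0.06 m and value of joint catch below 0.002 m), for 0.1 s.
2. the catch plate in the notch is pressed down by the fingers (value of joint catch above 0.006 m and contact force between the fingers and anything else above 0.3 N), for 0.1 s.
At the end, for the whole second after the job is handed in: The catch is down by more than 6 of its 8 mm, the lid is ajar (tilted more than 0.12 rad) and at rest, and each bystander lies within 20 mm of where it was (value of joint catch above 0.006 m and angle between lid's own z axis and vertical above 0.12 rad and angular speed of lid below 0.05 rad/s and distance of each of tape_measure, bolt_1, plug_a, cold_chisel, bearing, wood_block from where it was at the start of the episode below 0.02 m); the robot touches nothing.
It fails at once if the lid itself is pried or pushed (more than 4 N on it from the robot) (contact force between any of the fingers, the arm and lid above 4 N).
It fails at once if one of the things lying around is moved more than 20 mm or lifted (distance of any of tape_measure, bolt_1, plug_a, cold_chisel, bearing, wood_block from where it was at the start of the episode above 0.02 m).
It also fails if it takes over 58 s, if anything falls off the work surface, if the arm or the gripper's body presses on something with over 40 N, if the wrist force passes 120 N, or if a joint passes its speed limit or range.

### The arm

A 6-joint arm with a two-finger parallel gripper is mounted at the origin on a cart in front of the work surface, level with it; the furniture and walls round the work are solid. World frame = base frame: x ahead of the robot, y to its left, z up, the work surface at z = 0. Lengths are in m, angles in degrees, forces in N, time in s.
With the tool pointing down it reaches from about 0.3 to 0.85 m from the base axis. Payload 4.2 kg.
Tool frame: the origin (TCP) lies midway between the tips of the shut fingers; the grasp point (between the pads) lies 19 mm behind it; x points along the fingers, z is the direction in which the jaws open and shut, and the axes are right-handed (so a half turn about x gives the same grasp; the last joint's range is limited). The gripper opens to 91 mm and grips with 3 to 60 N. Pads are 32 mm wide; open, the fingers measure 118 mm over their backs; the gripper's body (76 mm by 178 mm) begins 60 mm behind the grasp point.
Start: joints at [70.187, 18.312, 89.639, -0, 72.044, -1.146], TCP at [0.184, 0.545, 0.214] pointing down, gripper open.
Joint ranges: [-177.97, 177.97], [-48.28, 115.42], [12.27, 149.76], [-77.06, 257.06], [2.81, 150.46], [-146.56, 146.56]. Speed limits (degrees/s): [147.25, 147.25, 180, 180, 180, 180].

### API

Orientations are given as a 3x3 rotation matrix whose columns are the frame's x, y, z axes.
In Python, from station import manip gives the robot as it stands.
- The arm moves only by the tool move_arm, never from a script. Its argument "moves" is a list of rows, each a list of 5 numbers: the shift along the tool's x, y, z in m, then the turn about the tool's x in degrees, then the opening, from 0 (shut) to 1 (fully open). A call has 1 to 12 rows; each row is the pose to reach, as a shift and turn from the pose measured when the call began, along the tool's axes at that moment; what a row does not reach only later rows make up. A row lasts 1/8 s, in which the tool goes at most 62.5 mm and 10.7 degrees, less where a joint would pass 70% of its speed; a pose out of reach is approached as far as the arm can. A call with a gripper value outside its range is refused whole. The fingers move at their own pace and stop on an object; "grip_force" is the grip in N (left out, the last holds). Time passes only in rows, so rows that repeat a pose let the fingers close. It gives the time, the measured TCP pose, the force and the opening at its end, in the units of the state.
- manip.get_state(): the state, without advancing time (a new reading comes with each control period).
- manip.read_camera(name): name is "scene" or "top" or "wrist"; returns (picture, depth): 400x640x3 uint8, red, green, blue; 400x640 float32, m along the optical axis (not along the pixel's ray), 0 where there is no reading.
- manip.camera_params(name): a dict with "K" (3x3 intrinsics, pixels), "k1" (the pictures are not rectified: a ray, as slopes to the right and down, at radius r is drawn at 1 + k1 r^2 times it, then the intrinsics apply), "R" (3x3) and "t" (3): a world point X has camera coordinates R X + t. Camera axes: x right, y down, z forward; pixel columns grow to the right and rows downward; lengths in m; the calibration is good to about 2 mm. A picture is of the moment at which its call begins: read the wrist's pose just before it. camera_params takes no time and is no camera call; for the wrist camera it gives the pose at the moment of the call.
- manip.close_job(): hands the job in, once; it reports no verdict.
The state is a dict: "t": time; "q": joint angles; "joint_velocities": joint speeds; "tau": joint torques, N m; "tool_pos": TCP position; "ee_rot": TCP orientation; "ft_force": force on the tool from outside, world axes, zero at the start; "ft_torque": the same for the moment, N m; "opening": opening from 0.0 (shut) to 1.0 (fully open).
Only numpy, scipy, OpenCV 4.12 (cv2) and the standard library are available. Lean on these libraries where they do the work, as an engineer would, in place of code of your own. Each camera call takes 0.05 s, during which the arm holds its last target.

## Working session

There is one attempt and no reset: what is moved stays moved. The work goes in short steps, Python scripts to look and compute and a tool call to move; the robot and the scene stay as the last step left them, time stands still between calls to the robot, and variables do not carry over. Pictures are saved under pics/ and viewed, and the job is handed in when it is done.

Besides the shell and the picture viewer there is one more tool, called after "Emit:" in YAML: its name, and indented under it one key for each argument. move_arm: Moves the arm, as the interface text tells. Its arguments: {"type":"object","properties":{"moves":{"type":"array"},"grip_force":{"type":"number"}},"required":["moves"]}

```bash
mkdir -p pics; cat > h.py <<'E'
import numpy as np,cv2
from station import manip
def snap(n,f):
    P=manip.camera_params(n); im,d=manip.read_camera(n)
    cv2.imwrite('pics/'+f+'.png',im[:,:,::-1]); np.savez('pics/'+f+'.npz',im=im,d=d,K=P['K'],k1=P['k1'],R=P['R'],t=P['t'])
def load(f): return np.load('pics/'+f+'.npz')
def ray(z,u,v):
    K=z['K'];xd=(u-K[0,2])/K[0,0];yd=(v-K[1,2])/K[1,1];k=float(z['k1'])
    r=cv2.undistortPoints(np.array([[[u,v]]],float),K,np.array([k,0,0,0]))[0,0]
    return np.array([r[0],r[1],1.])
def pt(z,u,v):
    return z['R'].T@(ray(z,u,v)*z['d'][int(v),int(u)]-z['t'])
def plane(z,u,v,h):
    d=z['R'].T@ray(z,u,v);c=-z['R'].T@z['t'];return c+d*(h-c[2])/d[2]
E
python3 - <<'E'
from h import *
s=manip.get_state();print({k:np.round(v,3) for k,v in s.items()})
snap('top','top1');snap('scene','scene1')
for f in('top1','scene1'):
    z=load(f);print(z['K'],z['k1'],-z['R'].T@z['t'])
E
```

```text
{'t': np.float64(0.0), 'q': array([ 7.0185e+01,  1.8349e+01,  8.9708e+01, -1.0000e-03,  7.2043e+01,
       -1.1460e+00]), 'joint_velocities': array([-0.048, -0.017, -0.082, -0.087, -0.03 ,  0.017]), 'tau': array([  0.   , -41.245, -23.197,   0.073,   0.046,  -0.   ]), 'tool_pos': array([0.184, 0.544, 0.213]), 'ee_rot': array([[-0.001, -0.947,  0.32 ],
       [-0.002,  0.32 ,  0.947],
       [-1.   ,  0.   , -0.002]]), 'ft_force': array([-0.633, -1.451, -0.026]), 'ft_torque': array([-0.048,  0.009,  0.012]), 'opening': np.float64(1.0)}
[[501.36227843   0.         319.67253504]
 [  0.         501.36227843 204.99529049]
 [  0.           0.           1.        ]] 0.004494160751865821 [ 0.34244158 -0.23551615  1.14391513]
[[459.69584729   0.         314.66577572]
 [  0.         459.69584729 207.8673334 ]
 [  0.           0.           1.        ]] -0.010481849089393279 [0.32906497 0.35011926 1.0382923 ]
```

View pics/top1.png

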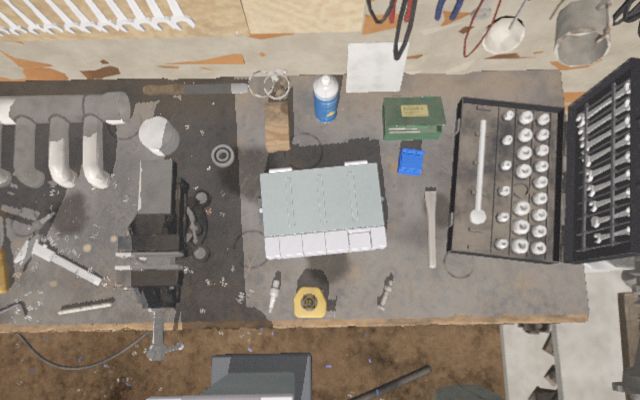

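View pics/scene1.png

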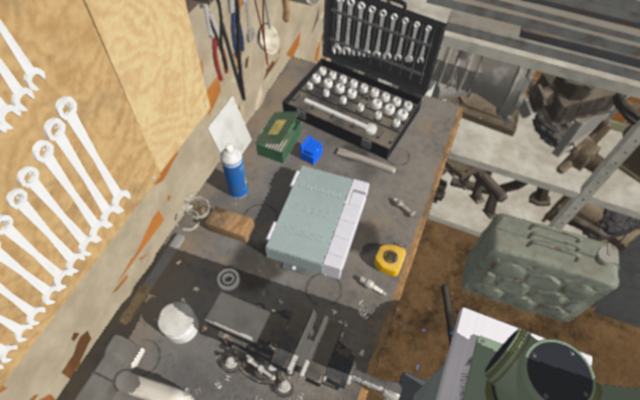

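The top view shows the case with its bar from about (265,247) to (385,238), and the tape at (310,302), plug or bolt at (275,292) and (385,293), and chisel at (432,228). I'll zoom in and measure.

```bash
python3 - <<'E'
from h import *
z=load('top1');im=z['im'][150:330,240:450,::-1]
cv2.imwrite('pics/topz.png',cv2.resize(im,None,fx=3.8,fy=3.3,interpolation=cv2.INTER_CUBIC))
z2=load('scene1');im=z2['im'][150:310,250:430,::-1]
cv2.imwrite('pics/scz.png',cv2.resize(im,None,fx=3.7,fy=3.7,interpolation=cv2.INTER_CUBIC))
for u in range(266,388,6):
    v=246-(u-266)*8/120
    print(u,round(v,1),np.round([pt(z,u,v+k) for k in(-6,0,4)],4).tolist())
E
```

```text
266 246.0 [[0.4801, -0.1088, 0.0579], [0.4668, -0.1089, 0.0587], [0.4579, -0.1092, 0.0607]]
272 245.6 [[0.48, -0.1224, 0.0633], [0.4671, -0.1222, 0.0616], [0.4588, -0.1219, 0.0585]]
278 245.2 [[0.4808, -0.1353, 0.0617], [0.4677, -0.1353, 0.0619], [0.4592, -0.1351, 0.0601]]
284 244.8 [[0.4816, -0.1483, 0.0605], [0.4684, -0.1483, 0.0615], [0.4596, -0.1483, 0.0627]]
290 244.4 [[0.482, -0.1614, 0.062], [0.4692, -0.1612, 0.0599], [0.4601, -0.1614, 0.0632]]
296 244.0 [[0.4831, -0.1743, 0.0587], [0.4701, -0.1741, 0.0574], [0.4611, -0.1742, 0.0603]]
302 243.6 [[0.4839, -0.1873, 0.0573], [0.4705, -0.1873, 0.0597], [0.4616, -0.1872, 0.0612]]
308 243.2 [[0.4839, -0.2006, 0.062], [0.4712, -0.2003, 0.0586], [0.4628, -0.2001, 0.0559]]
314 242.8 [[0.485, -0.2135, 0.0584], [0.4715, -0.2134, 0.0614], [0.4628, -0.2133, 0.0615]]
320 242.4 [[0.4851, -0.2267, 0.062], [0.4723, -0.2264, 0.0599], [0.4637, -0.2262, 0.0593]]
326 242.0 [[0.4859, -0.2397, 0.0608], [0.4731, -0.2394, 0.0583], [0.4639, -0.2393, 0.0629]]
332 241.6 [[0.4861, -0.2527, 0.0642], [0.4736, -0.2525, 0.0591], [0.465, -0.2523, 0.0584]]
338 241.2 [[0.4869, -0.2658, 0.0626], [0.4738, -0.2654, 0.0632], [0.4649, -0.2652, 0.0646]]
344 240.8 [[0.488, -0.279, 0.0591], [0.4746, -0.2785, 0.0611], [0.4661, -0.2783, 0.0597]]
350 240.4 [[0.49, -0.2926, 0.0489], [0.4769, -0.2923, 0.0475], [0.4678, -0.2919, 0.0503]]
356 240.0 [[0.4901, -0.3056, 0.0526], [0.4767, -0.305, 0.0542], [0.4689, -0.3053, 0.0461]]
362 239.6 [[0.4912, -0.319, 0.0494], [0.478, -0.3185, 0.0489], [0.4689, -0.318, 0.0519]]
368 239.2 [[0.4916, -0.332, 0.0512], [0.4785, -0.3316, 0.0503], [0.4696, -0.3312, 0.0509]]
374 238.8 [[0.491, -0.3443, 0.0599], [0.4781, -0.344, 0.0581], [0.4691, -0.3434, 0.0605]]
380 238.4 [[0.4908, -0.3567, 0.0662], [0.4786, -0.3569, 0.0594], [0.4701, -0.3567, 0.0577]]
386 238.0 [[0.5002, -0.3776, 0.0025], [0.4866, -0.3773, 0.0003], [0.4706, -0.3697, 0.0586]]
```

View pics/topz.png

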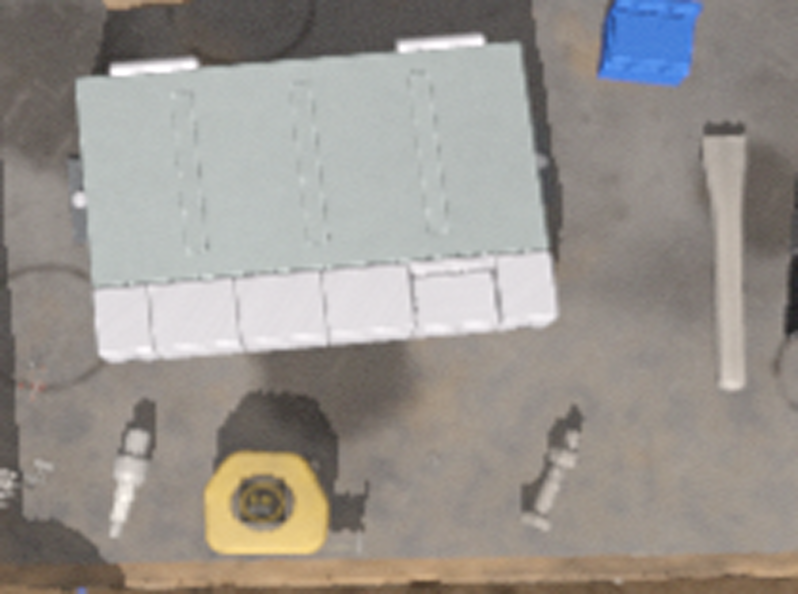

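View pics/scz.png

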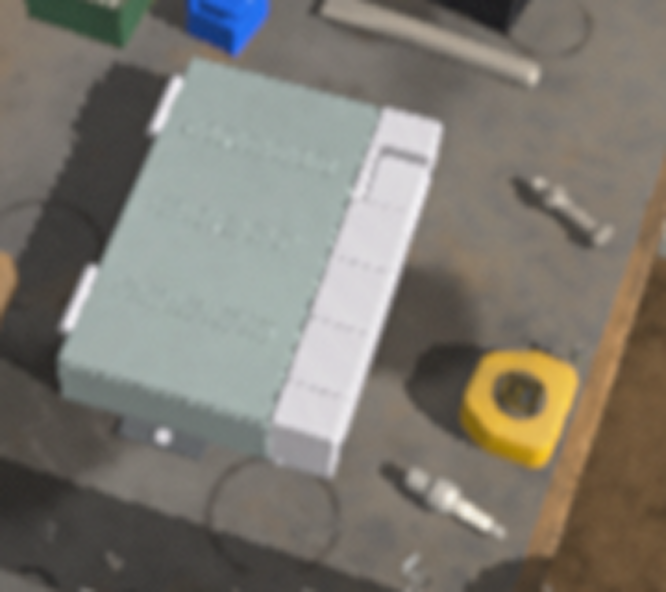

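```bash
python3 - <<'E'
from h import *
z=load('top1');C={}
for n,(x,y) in dict(lf=(101,358),lb=(95,288),rb=(548,253),rf=(556,322)).items():
    C[n]=plane(z,240+x/3.8,150+y/3.3,.06)
    print(n,C[n])
print(np.linalg.norm(C['lf']-C['rf']),np.linalg.norm(C['lb']-C['rb']),np.linalg.norm(C['lf']-C['lb']))
# scene camera check
z2=load('scene1')
for n,(x,y) in dict(lf=(335,474-35),lb=(275,428),rb=(384,108),rf=(442,124)).items():
    print('sc',n,plane(z2,250+x/3.7,150+y/3.7,.06))
m=sum(C.values())/4
yv=(C['lf']+C['lb']-C['rf']-C['rb']);yv/=np.linalg.norm(yv);xv=np.array([yv[1],-yv[0],0])
o=m+.073*xv;o[2]=0
print('origin',o,'xv',xv,'yv',yv, 'yaw',np.degrees(np.arctan2(xv[1],xv[0])))
s=manip.get_state();Rt=s['ee_rot'];p=s['tool_pos']
for n,q in dict(block=(-.078,.118,.06),notch=(-.080,-.075,.05)).items():
    w=o+q[0]*xv+q[1]*yv+[0,0,q[2]];print(n,w,'tool shift',Rt.T@(w-p))
a=Rt[:,2];print('tool z yaw',np.degrees(np.arctan2(a[1],a[0])),'target',np.degrees(np.arctan2(yv[1],yv[0])))
E
```

```text
lf [ 0.4396159  -0.11037297  0.06      ]
lb [ 0.48580848 -0.10681239  0.06      ]
rb [ 0.50405389 -0.36706793  0.06      ]
rf [ 0.45828215 -0.36966331  0.06      ]
0.2599613604215512 0.26089431032345045 0.046329598696074205
sc lf [ 0.44317113 -0.10773382  0.06      ]
sc lb [ 0.48094317 -0.09985718  0.06      ]
sc rb [ 0.50480275 -0.36440957  0.06      ]
sc rf [ 0.46196702 -0.36756362  0.06      ]
origin [ 0.54475656 -0.23330583  0.        ] xv [0.99748575 0.07086736 0.        ] yv [-0.07086736  0.99748575  0.        ] yaw 4.063807254939446
block [ 0.45859033 -0.12113017  0.06      ] tool shift [ 0.15407801 -0.4732378  -0.54226543]
notch [ 0.47027276 -0.31378665  0.05      ] tool shift [ 0.16435973 -0.54597892 -0.72102788]
tool z yaw 71.32963207262638 target 94.06380725493945
```

```bash
python3 - <<'E'
from h import *
z=load('top1');
for (v0,v1) in((100,150),(150,200),(200,250),(250,300),(300,350),(350,400)):
  r=[]
  for u0 in range(0,280,40):
    P=[pt(z,u,v) for u in range(u0,u0+40,4) for v in range(v0,v1,4) if z['d'][v,u]>0]
    r.append(round(max(p[2] for p in P),3))
  print(np.round(plane(z,0,v0,.1)[:2],2),r,np.round(plane(z,280,v1,.1)[:2],2))
E
```

```text
[0.8  0.48] [np.float64(0.073), np.float64(0.072), np.float64(0.076), np.float64(0.06), np.float64(0.061), np.float64(0.015), np.float64(0.046)] [ 0.67 -0.14]
[0.68 0.47] [np.float64(0.069), np.float64(0.068), np.float64(0.067), np.float64(0.151), np.float64(0.149), np.float64(0.037), np.float64(0.062)] [ 0.56 -0.14]
[0.57 0.46] [np.float64(0.019), np.float64(0.018), np.float64(0.005), np.float64(0.178), np.float64(0.18), np.float64(0.051), np.float64(0.063)] [ 0.45 -0.14]
[0.46 0.44] [np.float64(0.028), np.float64(0.014), np.float64(0.172), np.float64(0.177), np.float64(0.176), np.float64(0.027), np.float64(0.063)] [ 0.35 -0.14]
[0.36 0.43] [np.float64(0.009), np.float64(0.012), np.float64(0.014), np.float64(0.132), np.float64(0.118), np.float64(0.006), np.float64(0.017)] [ 0.25 -0.14]
[0.26 0.42] [np.float64(-0.805), np.float64(-0.803), np.float64(-0.802), np.float64(0.133), np.float64(0.1), np.float64(0.001), np.float64(0.002)] [ 0.16 -0.14]
```

Emit:
move_arm:
  moves:
    - [-0.05,0,0,0,0]
    - [-0.08,-0.038,-0.043,-2,0]
    - [-0.08,-0.076,-0.087,-4,0]
    - [-0.08,-0.114,-0.13,-6,0]
    - [-0.08,-0.152,-0.174,-8,0]
    - [-0.08,-0.19,-0.217,-10,0]
    - [-0.08,-0.228,-0.26,-12,0]
    - [-0.08,-0.266,-0.304,-14,0]
    - [-0.08,-0.304,-0.347,-16,0]
    - [-0.08,-0.342,-0.39,-18,0]
    - [-0.08,-0.38,-0.434,-20,0]
    - [-0.08,-0.41,-0.47,-22,0]

```text
t: 1.6
tool_pos: [0.4222, -0.0342, 0.2937]
ee_rot: [[-0.001, -0.998, -0.058], [-0.001, -0.058, 0.998], [-1.0, 0.001, -0.001]]
ft_force: [0.7, -0.2, 0.3]
opening: 0.004
```

Emit:
move_arm:
  moves:
    - [0,-0.016,-0.044,0,0]
    - [0.0,-0.031,-0.089,0,0]
    - [0.05,-0.031,-0.089,0,0]
    - [0.1,-0.031,-0.089,0,0]
    - [0.15,-0.031,-0.089,0,0]
    - [0.19,-0.031,-0.089,0,0]
    - [0.19,-0.031,-0.089,0,0]
    - [0.19,-0.031,-0.089,0,0]

```text
t: 2.6
tool_pos: [0.4592, -0.1218, 0.105]
ee_rot: [[0.001, -0.998, -0.058], [-0.002, -0.058, 0.998], [-1.0, -0.001, -0.002]]
ft_force: [0.6, 0.2, -0.4]
opening: 0.01
```

```bash
python3 - <<'E'
from h import *
s=manip.get_state();print({k:np.round(s[k],4) for k in('t','tool_pos','ee_rot','ft_force')})
snap('scene','scene2');snap('wrist','wr2');snap('top','top2')
z=load('scene2');cv2.imwrite('pics/sc2z.png',cv2.resize(z['im'][130:310,230:470,::-1],None,fx=3.2,fy=3.2,interpolation=cv2.INTER_CUBIC))
E
```

```text
{'t': np.float64(2.6), 'tool_pos': array([ 0.4592, -0.1218,  0.105 ]), 'ee_rot': array([[ 0.0013, -0.9983, -0.058 ],
       [-0.002 , -0.058 ,  0.9983],
       [-1.    , -0.0012, -0.0021]]), 'ft_force': array([ 0.5972,  0.2468, -0.4149])}
```

View pics/sc2z.png

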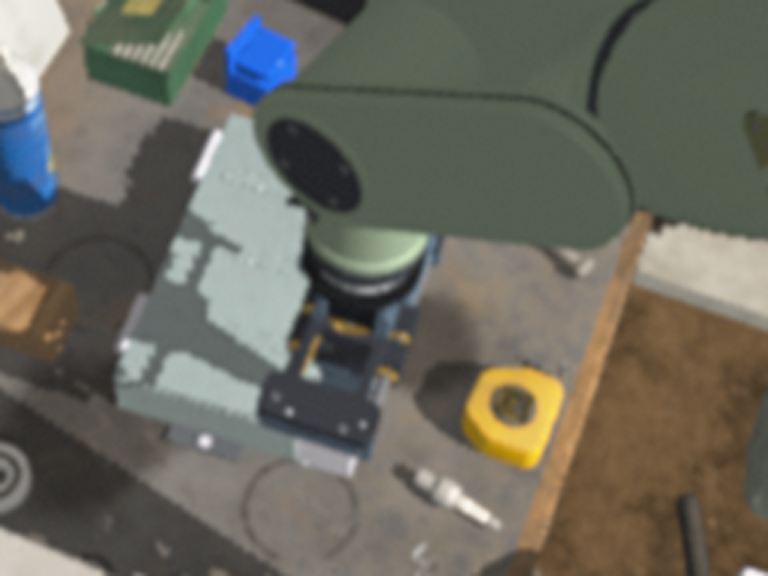

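View pics/wr2.png

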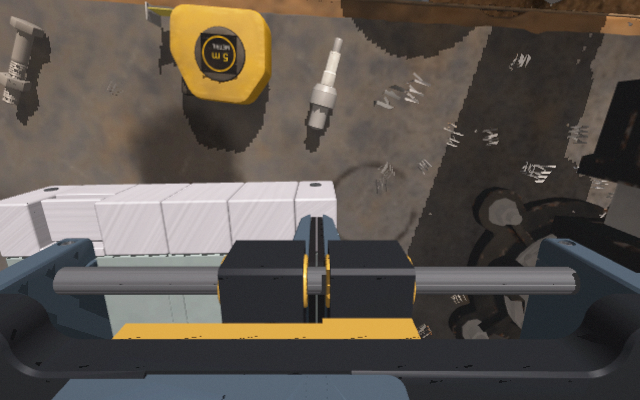

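The wrist view shows the shut fingertips over the end block at about (316,215), next to the notch far to the left at (75,215). Next I'll descend to touch.

Emit:
move_arm:
  moves:
    - [0.025,0,0,0,0]
    - [0.038,0,0,0,0]
    - [0.041,0,0,0,0]
    - [0.043,0,0,0,0]

```text
t: 3.25
tool_pos: [0.46, -0.1221, 0.0629]
ee_rot: [[0.004, -0.998, -0.058], [-0.003, -0.058, 0.998], [-1.0, -0.004, -0.003]]
ft_force: [-0.3, -0.3, 0.9]
opening: 0.007
```

Emit:
move_arm:
  moves:
    - [0.001,0,0,0,0]
    - [0.002,0,0,0,0]
    - [0.003,0,0,0,0]
    - [0.004,0,0,0,0]
    - [0.004,0,0,0,0]

```text
t: 3.88
tool_pos: [0.4602, -0.1221, 0.0603]
ee_rot: [[0.005, -0.998, -0.058], [-0.003, -0.058, 0.998], [-1.0, -0.004, -0.003]]
ft_force: [-2.2, 0.8, 11.3]
opening: 0.004
```

Contact is 11 N at z = 0.060, as expected. I'll hold briefly, then lift and move to the notch at (0.470, -0.314).

Emit:
move_arm:
  moves:
    - [0.001,0,0,0,0]
    - [0.001,0,0,0,0]
    - [-0.03,0,0,0,0]
    - [-0.04,0,-0.05,0,0]
    - [-0.04,-0.01,-0.1,0,0]
    - [-0.04,-0.01,-0.15,0,0]
    - [-0.04,0.001,-0.192,0,0]
    - [-0.04,0.001,-0.192,0,0]
    - [-0.04,0.001,-0.192,0,0]

```text
t: 5.0
tool_pos: [0.4698, -0.3132, 0.1006]
ee_rot: [[0.004, -0.998, -0.057], [-0.002, -0.058, 0.998], [-1.0, -0.004, -0.002]]
ft_force: [-0.1, 0.9, 0.2]
opening: 0.008
```

```bash
python3 - <<'E'
from h import *
s=manip.get_state();print({k:np.round(s[k],4) for k in('t','tool_pos','ee_rot','ft_force')})
snap('wrist','wr3')
E
```

```text
{'t': np.float64(5.0), 'tool_pos': array([ 0.4698, -0.3132,  0.1006]), 'ee_rot': array([[ 0.0039, -0.9983, -0.0575],
       [-0.002 , -0.0575,  0.9983],
       [-1.    , -0.0038, -0.0022]]), 'ft_force': array([-0.1132,  0.8529,  0.1506])}
```

View pics/wr3.png

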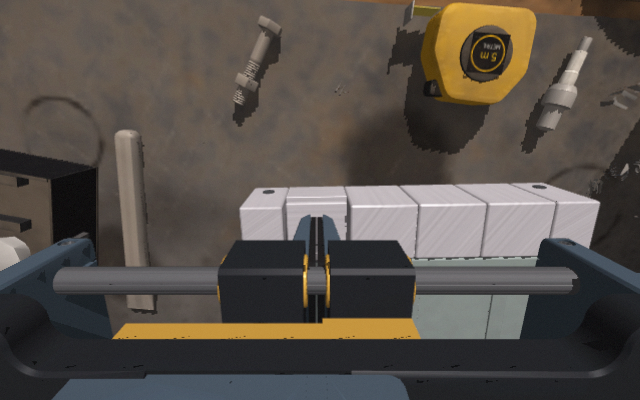

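The fingers at (316,215) are centred on the notch, which spans columns 287 to 347. I'll descend in steps.

Emit:
move_arm:
  moves:
    - [0.03,0.001,0,0,0]
    - [0.042,0.001,0,0,0]
    - [0.044,0.001,0,0,0]
    - [0.046,0.001,0,0,0]

```text
t: 5.55
tool_pos: [0.4699, -0.313, 0.0553]
ee_rot: [[0.005, -0.998, -0.059], [-0.003, -0.059, 0.998], [-1.0, -0.005, -0.003]]
ft_force: [0.4, 0.0, -0.4]
opening: 0.005
```

In the notch at 0.055 with no contact, so I'll press on.

Emit:
move_arm:
  moves:
    - [0.002,0,0,0,0]
    - [0.004,0,0,0,0]
    - [0.006,0,0,0,0]
    - [0.008,0,0,0,0]
    - [0.009,0,0,0,0]

```text
t: 6.18
tool_pos: [0.4701, -0.3132, 0.0467]
ee_rot: [[0.006, -0.998, -0.059], [-0.003, -0.059, 0.998], [-1.0, -0.005, -0.004]]
ft_force: [-0.3, 1.1, 4.5]
opening: 0.005
```

Emit:
move_arm:
  moves:
    - [0.002,0,0,0,0]
    - [0.003,0,0,0,0]
    - [0.004,0,0,0,0]
    - [0.005,0,0,0,0]
    - [0.006,0,0,0,0]
    - [0.007,0,0,0,0]
    - [0.007,0,0,0,0]

```text
t: 7.05
tool_pos: [0.4701, -0.3132, 0.0421]
ee_rot: [[0.006, -0.998, -0.059], [-0.004, -0.059, 0.998], [-1.0, -0.006, -0.004]]
ft_force: [-4.6, 3.0, 21.3]
opening: 0.008
```

It's bottomed: 21 N at 0.042. I'll hold, then retreat straight up and back toward the robot.

Emit:
move_arm:
  moves:
    - [0.001,0,0,0,0]
    - [0.0,0,0,0,0]
    - [-0.01,0.001,0,0,0]
    - [-0.03,0.001,0,0,0]
    - [-0.07,0.001,0,0,0]
    - [-0.12,0.001,0,0,0]
    - [-0.17,0.001,0,0,0]
    - [-0.22,0.001,0,0,0]
    - [-0.22,0.06,0,0,0]
    - [-0.22,0.1,0,0,0]
    - [-0.22,0.1,0,0,0]
    - [-0.22,0.1,0,0,0]

```text
t: 8.55
tool_pos: [0.3695, -0.3185, 0.2616]
ee_rot: [[0.007, -0.998, -0.059], [-0.004, -0.059, 0.998], [-1.0, -0.007, -0.005]]
ft_force: [0.3, -0.3, -0.7]
opening: 0.006
```

```bash
python3 - <<'E'
from h import *
s=manip.get_state();print({k:np.round(s[k],4) for k in('t','tool_pos','ft_force')})
snap('wrist','wr4');snap('scene','sc4');snap('top','top4')
z=load('top4');z1=load('top1')
for v in range(170,234,8):print(v,[round(float(pt(z,u,v)[2]),3) for u in(280,320,360)],[round(float(pt(z1,u,v)[2]),3) for u in(280,320,360)])
a=load('scene1')['im'];b=load('sc4')['im']
cv2.imwrite('pics/cmp.png',cv2.resize(np.hstack([a[110:330,200:450],b[110:330,200:450]])[:,:,::-1],None,fx=1.6,fy=1.6))
E
```

```text
{'t': np.float64(8.55), 'tool_pos': array([ 0.3695, -0.3185,  0.2616]), 'ft_force': array([ 0.2944, -0.3393, -0.7079])}
170 [0.057, 0.06, 0.061] [0.056, 0.061, 0.058]
178 [0.062, 0.068, 0.064] [0.059, 0.06, 0.057]
186 [0.069, 0.071, 0.07] [0.057, 0.059, 0.059]
194 [0.07, 0.072, 0.075] [0.057, 0.064, 0.059]
202 [0.074, 0.074, 0.077] [0.057, 0.059, 0.058]
210 [0.075, 0.076, 0.078] [0.059, 0.06, 0.06]
218 [0.08, 0.082, 0.085] [0.061, 0.055, 0.063]
226 [0.084, 0.083, 0.049] [0.059, 0.061, 0.061]
```

View pics/wr4.png

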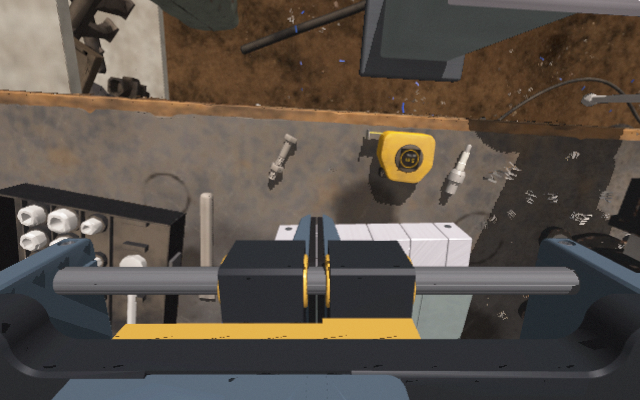

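View pics/cmp.png

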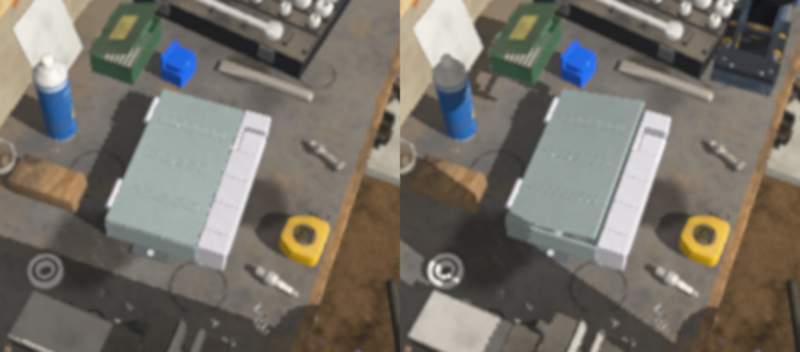

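The side-by-side shows the lid ajar (gap at (590,235) in the right half). Its front rim is at about 84 mm against 58 mm shut, and the bystanders are where they were. The hand is clear.

```bash
python3 -c "
from station import manip
print(manip.close_job())"
```

```text
the job is handed in; nothing more can be done
None
```

The case is unlatched and the lid is ajar. I handed the job in after about 9 s of the 58 s allowed; no verdict was reported.

- **Touch:** the shut fingertips rested on top of the left end block at z = 60 mm with about 11 N.
- **Notch:** I found it by sight, as the rightmost section of the bar (case y = -75 mm). Depth readings put its floor about 10 mm below the bar's top.
- **Press:** I pushed the catch plate down from about 50 mm to 42 mm, where it stopped hard at about 21 N. The hand then went straight up and back towards the robot.
- **Last checks:**
  - The lid's front rim reads about 83–85 mm against 58 mm shut, which matches a fully pressed catch.
  - The case and the things around it look unmoved when the before and after pictures are compared by eye; I did not measure each one.
  - The hand is clear, with the force reading near zero.
- **Disagreements:** the camera measurements of the bar's outline were 2 to 4 mm off the given sizes, and the two views differed by up to about 8 mm at one corner. That was small enough for both contacts to land as planned.

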